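Spot temperature, then moisture reading on a tilted plaster mould

ROBOT

A 6-joint arm with a two-finger parallel gripper is mounted at the origin on the work surface. World frame = base frame: x ahead of the robot, y to its left, z up, the work surface at z = 0. Lengths are in mm, angles in rad, forces in N, time in s.
With the tool pointing down it reaches from about 350 to 975 mm from the base axis. Payload 7.1 kg.
Tool frame: the origin (TCP) lies midway between the tips of the shut fingers; the grasp point (between the pads) lies 19 mm behind it (ctrl.tcp_to_grasp is the distance from the TCP to the grasp point, in mm); z points along the fingers, y is the line along which they close (so a half turn about z gives the same grasp; the last joint's range is limited). The gripper opens to 88 mm and grips with 3 to 60 N. Pads are 20 mm wide; open, the fingers measure 115 mm over their backs; the gripper's body (75 mm by 178 mm) begins 61 mm behind the grasp point.
Start: joints at [1.109, 0.423, 1.63, -0, 1.089, -0.019], TCP at [267.762, 564.72, 222.675] pointing down, gripper open.
Joint ranges: [-3, 3], [-0.9, 2.11], [0.09, 2.58], [-1.31, 4.45], [0.11, 2.69], [-2.54, 2.54]. Speed limits (rad/s): [2.39, 2.39, 3.01, 3.14, 3.14, 3.14].

INTERFACE

Orientations are given as a rotation vector (axis times angle).
In Python, from workcell import get_obs, cams, ticket, boxes_of, ctrl gives the robot as it stands.
- The arm moves only by the shell command python3 -m creep 'ROWS' [OPENING]. ROWS is JSON, one flat list of numbers, 4 for each row, row after row: the shift along the world's x, y, z in m, then the turn about the world's z in rad. In form: [tx, ty, tz, spin, tx, ty, tz, spin, ...]. A call has 1 to 10 rows; each row is the pose to reach, as a shift and turn from the pose commanded when the call began; what a row does not reach only later rows make up. A row lasts 1/12 s, in which the tool goes at most 41.7 mm and 7.16 degrees, less where a joint would pass 70% of its speed; a pose out of reach is approached as far as the arm can. A call with a gripper value outside its range is refused whole. OPENING is the opening, from 0 (shut) to 1 (fully open), set as the call begins (- or left out, the last holds). The fingers move at their own pace and stop on an object; the grip force is fixed at half the most. Time passes only in rows, so rows that repeat a pose let the fingers close. It gives the time, the measured TCP pose, the force, the opening and the grip force at its end, in the units of the state.
- get_obs(): the state, without advancing time (a new reading comes with each control period).
- cams.get_image(name): name is "scene" or "side" or "wrist"; returns (picture, depth): 420x560x3 uint8, red, green, blue; 420x560 float32, mm along the optical axis (not along the pixel's ray), 0 where there is no reading.
- cams.get_calibration(name): a dict with "mtx" (3x3 intrinsics, pixels), "D" ([k1, k2, p1, p2, k3] as OpenCV has them; the pictures are not rectified), "R" (3x3) and "t" (3): a world point X has camera coordinates R X + t; the wrist camera has in their place "mount" (4x4, takes a point from camera to tool coordinates, whose origin is the TCP and whose axes are the flange's). Camera axes: x right, y down, z forward; pixel columns grow to the right and rows downward; lengths in mm; the calibration is good to about 2 mm. A picture is of the moment at which its call begins: read the wrist's pose just before it. get_calibration takes no time and is no camera call.
- ticket.close_job(): hands the job in; it is judged then, once.
Trained networks look in the newest picture that a camera, given by its name, has taken for a name from the list of things; names that differ only in an ending like _2 or _b are one class to them, and where a whole thing is asked for, a point or a joint stands for the part that bears it (a point fixed in the world has none). Each returns a list of dicts, best first, with "score" (0 to 1); they miss things now and then, are a little off and sometimes report something else, mostly with a low value. They report only what shows in the picture. A call takes as long as a camera call. They do not tell look-alikes from the thing itself.
- boxes_of(camera, target): "centre" ([column, row] in pixels, amid what is visible of it).
The state is a dict: "t": time; "qpos": joint angles; "qvel": joint speeds; "joint_torque": joint torques, N m; "ee_pos": TCP position; "orientation": TCP orientation; "ft_force": force on the tool from outside, world axes, zero at the start; "moment": the same for the moment, N m; "width": finger opening in mm; "grasp_force": force on a finger pad.
Only numpy, scipy, OpenCV 4.12 (cv2) and the standard library are available. Lean on these libraries where they do the work, as an engineer would, in place of code of your own. Each camera call takes 0.05 s, during which the arm holds its last target. There are 200 camera calls.

TASK

Check whether the plaster press mould on the tilting table is dry: pick up the yellow moisture meter, aim its infrared window square at the blue pencil ring from about 100 mm away and hold it steady there for two seconds to take the temperature. Then lay the meter's sensing plate flat against the sloping plaster face, its window over the ring, and press it gently with about 10 N for the moisture reading, never hard enough to dent the soft plaster. Finish while still holding it there, flush and pressed: do not let go; leave the tilt setting as it is and the other things on the bench where they lie.

Things in the scene. Friction and masses are not known exactly. Their poses are not given: they have to be found in the camera images.
- meter: loose handheld moisture meter, yellow with black rubber sides, 125 x 54 x 36 mm (x, y, z), about 0.26 kg, lying on the bench display up. Origin: centre of its underside; x to the head (display end; red and grey buttons at the tail), z up out of the display. Grip it from above across its 54 mm width, fingertips about 11 mm above the underside (the housing begins 7 mm up, the sprung plate is below)
- sensor (a point): centre of the infrared window, on the meter's underside 30 mm from its origin towards the head; it looks out along the meter's -z. The underside is one flat black sensing plate, 117 x 46 mm, spring-loaded: it starts to yield at 4 N and slides up to 6 mm straight into the housing at 2 N per mm (10 N: 3 mm in), then stops hard. Axes as the meter's
- aim (a point): point 100 mm straight out from the infrared window (fixed at 30, 0, -100 mm in the meter's frame): where the thermometer's spot falls at 100 mm. Axes as the meter's. Aimed rightly, it lies on the mark
- stand: fixed green cast base of the tilting table, 220 x 290 x 18 mm (x, y, z), origin under its centre; its hinge (low) side, -x, faces the robot. Slotted steel quadrants stand at its y = -137 and 137 mm, at most about 7 mm above the plane of the mould's face
- tilt_table: tilting aluminium top of the stand, a white plaster mould fixed on it. Origin: middle of the hinge line at its low edge, 45 mm above the bench; x uphill, y along the hinge, z square out of the mould's face. Slope 17 to 33 deg, different each time, held by stiff friction. Fence and stops at the low and high edges end 24 mm below the face, so the meter may overhang them. Plaster dents above 40 N
- mark (a point): centre of the blue pencil ring (34 mm wide, only drawn) on the mould's face, at 102, -52, 56 mm of the tilting top, axes alike: x uphill, z square out of the face. The mould's flat face reaches 90 mm uphill and downhill of it, 58 mm to its -y and 162 mm to its +y, but a round cavity 84 mm wide and 22 mm deep is centred 104 mm to its +y
- calipers: loose steel calipers lying on the bench near the meter's tail, 165 x 49 x 13 mm, origin at the middle of the underside; leave alone
- ring_mould: loose white plaster ring beyond the meter's head, 72 mm across, 26 mm high, origin under its centre; leave alone
- bowl: loose blue plastic mixing bowl at the far side of the bench, 92 mm across, 50 mm high, origin under its centre; leave alone
There are look-alikes about, which are no part of the job. There is more than one size of the meter; the one meant has the size given above.

How it is judged:
By the outcome, as a careful person would: the job done as asked, in the order asked, and still so for the second after the job is handed in, while the arm keeps its last pose, push and grip.
It also fails if it takes over 48 s, if anything falls off the work surface, if the arm or the gripper's body presses on something with over 40 N, if the wrist force passes 120 N, or if a joint passes its speed limit or range.

## Working session

There is one attempt and no reset: what is moved stays moved. The work goes in short steps, Python scripts to look and compute and a shell command to move; the robot and the scene stay as the last step left them, time stands still between calls to the robot, and variables do not carry over. Pictures are saved under pics/ and viewed, at most 10 in all, crops included, and the job is handed in when it is done.

```bash
ls; mkdir -p pics; python3 -m creep --help 2>&1 | head -20
python3 - <<'E'
from workcell import get_obs,cams,ticket,boxes_of,ctrl
import cv2
o=get_obs();print(o, [a for a in dir(ctrl) if a[0]!='_'])
for n in ("scene","side"):
    p,d=cams.get_image(n);cv2.imwrite(f"pics/{n}0.png",p[:,:,::-1])
    for k in ("meter","stand","tilt_table","calipers","ring_mould","bowl"):
        print(n,k,[(b['centre'],round(b['score'],2)) for b in boxes_of(n,k)])
E
```

```text
pics
invalid input: not JSON, or not a number
{'t': 0.0, 'qpos': array([ 1.10898752e+00,  4.23831187e-01,  1.63067569e+00, -1.72993320e-05,
        1.08857596e+00, -1.90378055e-02]), 'qvel': array([ 0.00194711,  0.00039785, -0.00104815, -0.00075254,  0.00041658,
       -0.00287883]), 'joint_torque': array([ 1.54348463e-04, -5.44614601e+01, -2.73670846e+01,  6.44382345e-02,
        2.26771901e-02, -1.21797266e-04]), 'ee_pos': array([267.53858749, 564.24283292, 221.91333545]), 'orientation': array([-6.89748549e-01, -3.06458974e+00,  2.27892777e-03]), 'ft_force': array([-0.27015966,  0.1784826 , -0.41368199]), 'moment': array([-0.01704787,  0.04775111, -0.06172561]), 'grasp_force': 0.0, 'width': 87.9579879862117} ['Unreachable', 'tcp_to_grasp']
scene meter [([295.1, 192.9], 0.87), ([392.1, 295.3], 0.81), ([332.5, 247.9], 0.8)]
scene stand [([212.3, 128.7], 0.95)]
scene tilt_table [([212.6, 117.0], 0.71)]
scene calipers [([369.7, 214.5], 0.56)]
scene ring_mould [([305.5, 278.2], 0.7)]
scene bowl [([223.5, 225.3], 0.93)]
side meter [([261.1, 217.7], 0.85), ([274.9, 164.4], 0.64), ([271.8, 119.1], 0.61)]
side stand [([279.3, 350.5], 0.76)]
side tilt_table [([282.8, 349.1], 0.82)]
side calipers [([213.7, 179.7], 0.66)]
side ring_mould [([326.1, 162.0], 0.76)]
side bowl [([364.8, 225.6], 0.57)]
```

View pics/scene0.png

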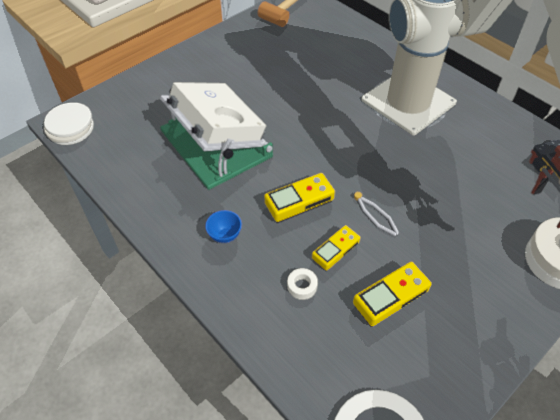

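View pics/side0.png

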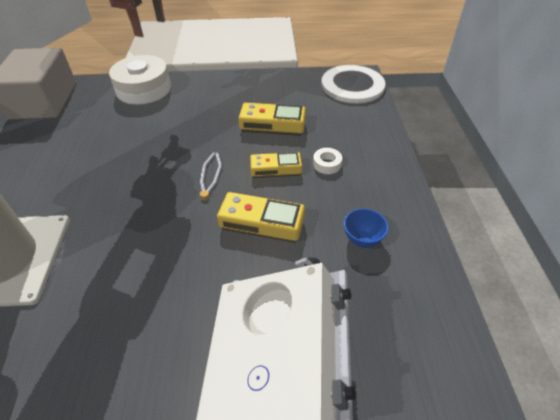

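```bash
cat > h.py <<'E'
import numpy as np,cv2
from workcell import get_obs,cams,boxes_of
from scipy.spatial.transform import Rotation as Ro
def cloud(n,im=None):
    o=get_obs(); p,d=im or cams.get_image(n); c=cams.get_calibration(n)
    h,w=d.shape; uv=np.stack(np.meshgrid(np.arange(w),np.arange(h)),-1).reshape(-1,1,2).astype(float)
    r=cv2.undistortPoints(uv,np.array(c["mtx"]),np.array(c["D"])).reshape(h,w,2)
    X=np.dstack([r*d[...,None],d])
    if "mount" in c:
        M=np.array(c["mount"]); X=X@M[:3,:3].T+M[:3,3]
        X=X@Ro.from_rotvec(o["orientation"]).as_matrix().T+o["ee_pos"]
    else: X=(X-np.array(c["t"]))@np.array(c["R"])
    X[d<=0]=np.nan
    return p,X,cv2.cvtColor(p,cv2.COLOR_RGB2HSV)
def plane(P):
    for _ in range(5):
        m=P.mean(0); n=np.linalg.svd(P-m,full_matrices=False)[2][2]; n*=np.sign(n[2])
        P=P[np.abs((P-m)@n)<2.5]
    return m,n,len(P)
E
python3 - <<'E'
from h import *
np.set_printoptions(precision=2,suppress=True)
for n in("scene","side"):
    p,X,H=cloud(n)
    Y=cv2.inRange(H,(20,120,90),(35,255,255))
    k,L,S,C=cv2.connectedComponentsWithStats(cv2.morphologyEx(Y,cv2.MORPH_CLOSE,np.ones((9,9))))
    for i in range(1,k):
        if S[i,4]<300: continue
        Q=X[L==i]; Q=Q[np.isfinite(Q[:,0])]; zt=np.percentile(Q[:,2],90)
        T=Q[Q[:,2]>zt-4]; r=cv2.minAreaRect(T[:,:2].astype(np.float32))
        print(n,"yellow",C[i],"ztop",zt,r)
    B=(cv2.inRange(H,(105,80,60),(135,255,255))>0)
    k,L,S,C=cv2.connectedComponentsWithStats(cv2.dilate(B.astype(np.uint8),np.ones((5,5))))
    for i in range(1,k):
        if S[i,4]<60: continue
        Q=X[(L==i)]; Q=Q[np.isfinite(Q[:,0])]; print(n,"blue",C[i],S[i,4],np.median(Q,0), np.ptp(Q,0))
        u,v=C[i].astype(int); 
        if S[i,4]<900:
            W=X[v-18:v+19,u-18:u+19].reshape(-1,3);W=W[np.isfinite(W[:,0])]
            W=W[np.abs(W-np.median(Q,0)).max(1)<40]
            m,nn,c=plane(W);print(" plane",m,nn,c,"tilt",np.degrees(np.arccos(nn[2])),"az",np.degrees(np.arctan2(-nn[1],-nn[0])), "z at",X[v,u])
E
```

```text
scene yellow [302.33 196.67] ztop 54.94633867380537 ((545.134765625, 64.76390838623047), (75.62943267822266, 176.16346740722656), 73.8193588256836)
scene yellow [336.68 246.38] ztop 39.9790100611695 ((583.09765625, 239.0555419921875), (123.9186019897461, 52.300697326660156), 1.8277639150619507)
scene yellow [394.78 291.54] ztop 54.53612534682451 ((582.1924438476562, 421.2501220703125), (75.97772216796875, 175.0417938232422), 79.65443420410156)
scene blue [223.23 225.76] 1258 [748.84  -5.58  19.12] [121.81 133.07  63.99]
side yellow [267.85 118.89] ztop 52.16816687274483 ((578.7507934570312, 418.50006103515625), (77.31249237060547, 173.618408203125), 80.84236907958984)
side yellow [272.03 165.28] ztop 36.79204298835649 ((579.5556030273438, 237.3605499267578), (124.22720336914062, 54.26152038574219), 0.04276369512081146)
side yellow [254.44 217.  ] ztop 51.87872027363416 ((540.7277221679688, 62.828712463378906), (74.74092864990234, 174.26808166503906), 72.4570083618164)
side blue [365.34 226.97] 1763 [762.15  27.42  21.79] [117.08 142.78  57.26]
```

Three meters are visible, in the scene picture at (302,197) 175x75 mm, (337,246) 124x53 mm and (395,292) 175x76 mm. The middle one fits 125 x 54 x 36, lies with its tail by the calipers, and has its display (head) pointing away from the robot (+x). I'll confirm it in a crop and measure the slope.

Run:
```python
from h import *
np.set_printoptions(precision=3,suppress=True)
out=[]
for n,(u,v) in(("scene",(211,94)),("side",(258,378))):
    p,X,H=cloud(n)
    s=np.s_[v-16:v+17,u-16:u+17]
    b=p.astype(int);bl=(b[...,2]-b[...,0])
    sub=bl[s]; th=sub>np.median(sub)+25
    vv,uu=np.nonzero(th);print(n,"ringpix",th.sum(),uu.mean()+u-16,vv.mean()+v-16)
    R=X[s][th];R=R[np.isfinite(R[:,0])];print(" ring bbox centre",(R.max(0)+R.min(0))/2,R.mean(0),np.ptp(R,0))
    W=X.reshape(-1,3);W=W[np.isfinite(W[:,0])];c=np.median(R,0)
    W=W[(np.linalg.norm(W-c,axis=1)<50)]
    m,nn,k=plane(W);print(" plane",m,nn,k,"tilt",np.degrees(np.arccos(nn[2])),"uphill az",np.degrees(np.arctan2(-nn[1],-nn[0])))
    x=np.array([-nn[0],-nn[1],0]);x/=np.linalg.norm(x);x=x*nn[2]+np.array([0,0,np.hypot(nn[0],nn[1])]);y=np.cross(nn,x)
    print(" hinge",R.mean(0)-102*x+52*y-56*nn)
    Z=[X.reshape(-1,3)]
    # profile along the centreline of the mark, low edge
    A=(X-R.mean(0)); l=np.stack([A@x,A@y,A@nn],-1); q=(abs(l[...,1]+0-20)<30)&(l[...,0]<-80)&(l[...,0]>-140)&(l[...,2]>-110)
    for a in range(-135,-80,5):
        w=l[q&(abs(l[...,0]-a)<2.5)]; 
        if len(w): print("  x",a,"z",np.percentile(w[:,2],[5,50,95]))
    out.append(cv2.resize(p[200:300,280:400] if n=="scene" else p[140:190,230:350],(600,400 if n!="scene" else 500))[:300 if n!="scene" else 500])
cv2.imwrite("pics/crop.png",out[0][:,:,::-1])
```

```text
scene ringpix 10 209.6 93.5
 ring bbox centre [ 534.498 -317.216  141.189] [ 535.769 -317.501  142.213] [27.907 35.389 14.307]
 plane [ 537.415 -317.346  141.974] [-0.441  0.064  0.895] 394 tilt 26.440758124075327 uphill az -8.222123335370826
 hinge [ 477.493 -256.54    46.653]
  x -90 z [-3.972 -2.207 -0.22 ]
  x -85 z [-4.13  -2.348  0.633]
side ringpix 144 258.2083333333333 378.09027777777777
 ring bbox centre [ 533.497 -316.097  140.729] [ 533.85  -317.024  140.832] [30.04  34.564 15.985]
 plane [ 535.09  -319.604  141.266] [-0.443  0.063  0.894] 3857 tilt 26.577920823070773 uphill az -8.090263907823413
 hinge [ 475.66  -256.229   45.113]
  x -95 z [-2.243 -2.137 -2.031]
  x -90 z [-1.631 -0.402  0.891]
  x -85 z [-1.716 -0.542  0.613]
```

View pics/crop.png

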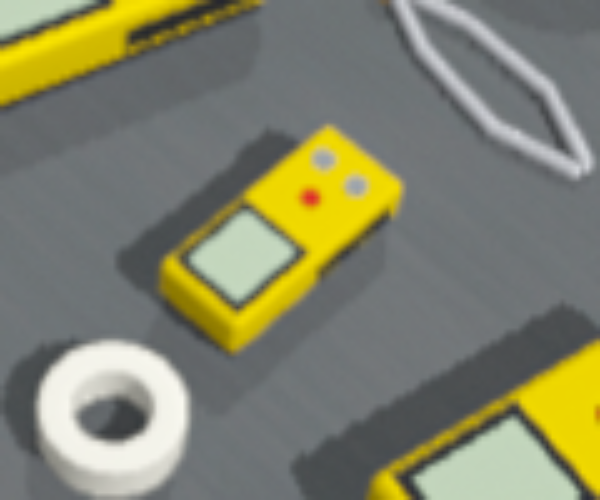

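```bash
python3 -m creep '[0.31,-0.326,-0.04,0.46,0.31,-0.326,-0.04,0.46,0.31,-0.326,-0.04,0.46,0.31,-0.326,-0.04,0.46,0.31,-0.326,-0.04,0.46,0.31,-0.326,-0.04,0.46,0.31,-0.326,-0.04,0.46,0.31,-0.326,-0.04,0.46,0.31,-0.326,-0.04,0.46,0.31,-0.326,-0.04,0.46]' 1
python3 -m creep '[0.036,-0.034,0,0.0,0.036,-0.034,0,0.0,0.036,-0.034,0,0.0]' 1
```

```text
t: 1.73
ee_pos: [551.5, 266.0, 186.2]
orientation: [-0.027, 3.141, 0.0]
ft_force: [1.0, 0.7, 0.2]
width: 87.9
grasp_force: 0.0
t: 1.98
ee_pos: [588.1, 231.6, 186.1]
orientation: [-0.021, 3.141, 0.0]
ft_force: [-0.3, 0.4, 0.2]
width: 87.7
grasp_force: 0.0
```

```bash
cat > look.py <<'E'
from h import *
np.set_printoptions(precision=2,suppress=True)
p,X,H=cloud("wrist");o=get_obs();print(o["t"],o["ee_pos"],o["orientation"])
cv2.imwrite("pics/w1.png",p[:,:,::-1])
Y=cv2.inRange(H,(20,120,70),(35,255,255))
k,L,S,C=cv2.connectedComponentsWithStats(cv2.morphologyEx(Y,cv2.MORPH_CLOSE,np.ones((25,25))))
for i in range(1,k):
    if S[i,4]<1500: continue
    Q=X[L==i]; Q=Q[np.isfinite(Q[:,0])]; zt=np.median(Q[:,2])
    T=Q[abs(Q[:,2]-zt)<4]; r=cv2.minAreaRect(T[:,:2].astype(np.float32));print(C[i],zt,r)
E
python3 look.py
```

```text
2.0333 [586.6  232.91 186.  ] [ 0.02 -3.14 -0.  ]
[ 92.41 100.51] 50.88954124247151 ((541.1209106445312, 66.15533447265625), (75.59004974365234, 174.63987731933594), 73.8379135131836)
[500.94 158.23] 50.46369182412843 ((578.7075805664062, 421.25994873046875), (77.27081298828125, 174.69483947753906), 79.95988464355469)
[293.4  159.24] 35.97705269009113 ((579.62353515625, 239.9718475341797), (123.94458770751953, 53.383628845214844), 1.3090343475341797)
[ 70.24 351.32] 284.01883106466994 ((563.9745483398438, 187.5852813720703), (15.40877628326416, 3.072643756866455), 0.9982432126998901)
[459.15 387.96] 290.73882818103016 ((570.1348266601562, 257.1494140625), (16.254812240600586, 57.98916244506836), 12.354259490966797)
```

View pics/w1.png

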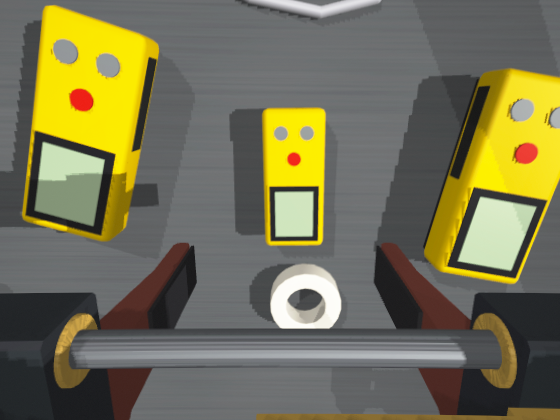

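```bash
python3 -m creep '[-0.007,0.007,-0.04,0.01,-0.007,0.007,-0.08,0.01,-0.007,0.007,-0.12,0.01,-0.007,0.007,-0.15,0.01,-0.007,0.007,-0.173,0.01,-0.007,0.007,-0.173,0.01,-0.007,0.007,-0.173,0.01]' 1 && python3 -m creep '[0,0,0,0,0,0,0,0,0,0,0,0,0,0,0,0,0,0,0,0,0,0,0,0]' 0
```

```text
t: 2.62
ee_pos: [577.3, 241.8, 12.5]
orientation: [0.046, -3.138, 0.001]
ft_force: [0.3, 1.0, 1.5]
width: 87.7
grasp_force: 0.0
t: 3.12
ee_pos: [579.8, 240.7, 14.0]
orientation: [-0.042, 3.14, 0.001]
ft_force: [0.5, -1.2, 2.8]
width: 53.9
grasp_force: 30.0
```

```bash
python3 -m creep '[0,0,0.02,0,0,0,0.06,0,0,0,0.1,0,0,-0.01,0.14,0,0,-0.03,0.17,0,0,-0.06,0.2,0,-0.005,-0.1,0.206,0,-0.01,-0.14,0.206,-0.04,-0.016,-0.18,0.206,-0.08,-0.02,-0.22,0.206,-0.12]' 0 && python3 -m creep '[-0.006,-0.04,0,-0.04,-0.013,-0.08,0,-0.046,-0.02,-0.12,0,-0.046,-0.027,-0.16,0,-0.046,-0.034,-0.2,0,-0.046,-0.041,-0.24,0,-0.046,-0.05,-0.28,0,-0.046,-0.059,-0.308,0,-0.046,-0.059,-0.308,0,-0.046]' 0
python3 - <<'E'
from h import *
np.set_printoptions(precision=3,suppress=True)
p,X,H=cloud("side");o=get_obs();print(o["t"],o["ee_pos"],o["orientation"],o["width"],o["ft_force"],o["moment"])
cv2.imwrite("pics/s2.png",p[:,:,::-1])
E
```

```text
t: 3.95
ee_pos: [558.1, 19.0, 219.4]
orientation: [-0.148, -3.138, -0.0]
ft_force: [0.4, 0.4, -1.9]
width: 53.8
grasp_force: 30.0
t: 4.7
ee_pos: [498.5, -292.2, 219.0]
orientation: [-0.225, -3.133, 0.002]
ft_force: [-0.3, 0.2, -1.8]
width: 53.8
grasp_force: 30.0
4.75 [ 498.967 -289.817  218.867] [-0.225 -3.133 -0.   ] 53.85889465293981 [ 0.279 -0.54  -2.528] [ 0.085 -0.02  -0.018]
```

View pics/s2.png

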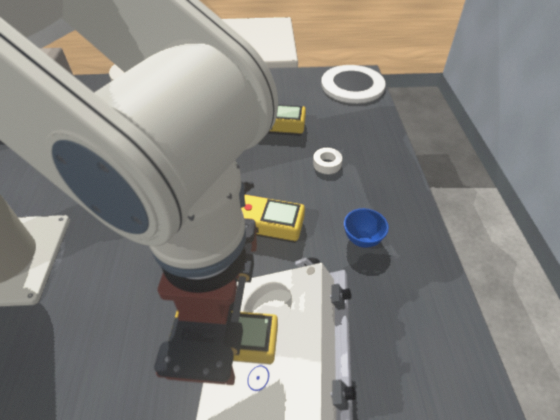

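```bash
python3 -m creep '[0.002,0.003,-0.02,0,0.002,0.003,-0.04,0,0.002,0.003,-0.045,0,0.002,0.003,-0.047,0,0.002,0.003,-0.047,0]' && python3 -m creep '[0,0,-0.002,0,0,0,-0.004,0,0,0,-0.006,0,0,0,-0.006,0]' && python3 -m creep '[0,0,-0.002,0,0,0,-0.004,0,0,0,-0.004,0]'
```

```text
t: 5.17
ee_pos: [502.3, -283.6, 172.1]
orientation: [-0.217, -3.133, -0.001]
ft_force: [-0.3, -0.2, -1.0]
width: 53.6
grasp_force: 30.0
t: 5.5
ee_pos: [502.4, -284.3, 166.5]
orientation: [0.218, 3.134, -0.0]
ft_force: [0.6, -0.8, -1.6]
width: 54.1
grasp_force: 30.0
t: 5.75
ee_pos: [502.0, -284.4, 162.4]
orientation: [-0.218, -3.134, 0.0]
ft_force: [-4.9, 1.3, 3.9]
width: 53.5
grasp_force: 30.0
```

```bash
python3 -m creep '[0,0,-0.002,0,0,0,-0.003,0,0,0,-0.003,0]' && python3 -m creep '[0,0,-0.002,0,0,0,-0.003,0,0,0,-0.003,0]'
```

```text
t: 6.0
ee_pos: [501.5, -284.3, 159.3]
orientation: [-0.218, -3.133, -0.0]
ft_force: [-5.8, 1.3, 5.1]
width: 53.7
grasp_force: 30.0
t: 6.25
ee_pos: [501.3, -284.2, 156.1]
orientation: [-0.218, -3.132, -0.001]
ft_force: [-5.3, 1.5, 4.9]
width: 53.9
grasp_force: 30.0
```

```bash
python3 -m creep '[0,0,-0.002,0,0,0,-0.004,0,0,0,-0.006,0,0,0,-0.006,0]' && python3 -m creep '[0,0,-0.002,0,0,0,-0.004,0,0,0,-0.004,0]'
python3 - <<'E'
from h import *
p,X,H=cloud("side");cv2.imwrite("pics/s3.png",cv2.resize(p[270:420,130:330],(800,600))[:,:,::-1]);print(get_obs()["ft_force"])
E
```

```text
t: 6.58
ee_pos: [501.1, -284.2, 149.9]
orientation: [-0.218, -3.132, -0.001]
ft_force: [-6.9, 1.0, 4.3]
width: 53.9
grasp_force: 30.0
t: 6.83
ee_pos: [501.2, -284.2, 146.0]
orientation: [-0.218, -3.132, -0.001]
ft_force: [-5.3, 1.0, 4.7]
width: 53.6
grasp_force: 30.0
[-6.56770355  0.77010769  4.25240346]
```

View pics/s3.png

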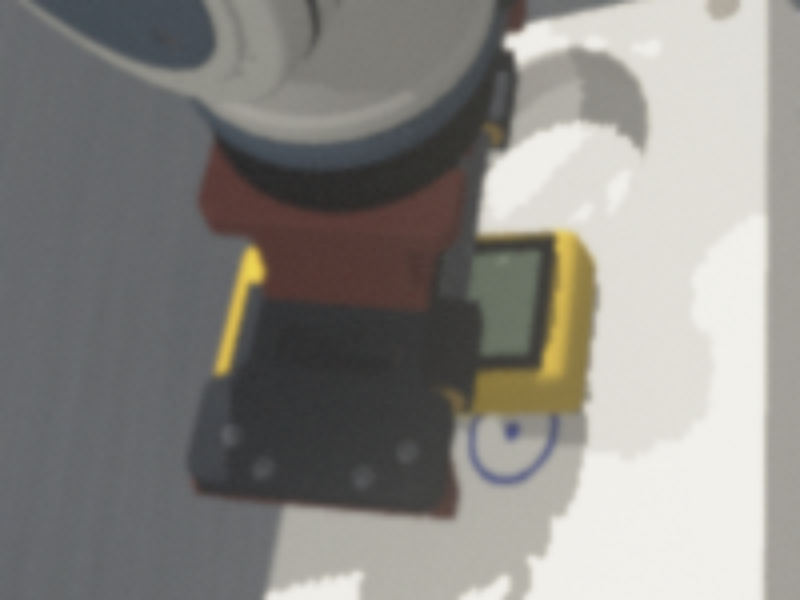

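The meter is pivoting in the grip, head up, on the face beside the ring. Ring centre is at (510,430) in the crop. The force is steady at about 8 N.

```bash
python3 -m creep '[0,0,-0.002,0,0,0,-0.004,0,0,0,-0.004,0]' && python3 -m creep '[0,0,-0.001,0,0,0,-0.002,0,0,0,-0.002,0]' && python3 -m creep '[0,0,-0.001,0,0,0,-0.002,0,0,0,-0.002,0]'
```

```text
t: 7.13
ee_pos: [501.4, -284.2, 142.0]
orientation: [-0.218, -3.132, -0.001]
ft_force: [-5.5, 1.3, 3.8]
width: 53.9
grasp_force: 30.0
t: 7.38
ee_pos: [501.5, -284.2, 140.2]
orientation: [-0.218, -3.133, -0.0]
ft_force: [-6.0, 1.3, 3.9]
width: 54.1
grasp_force: 30.0
t: 7.63
ee_pos: [501.7, -284.3, 138.2]
orientation: [-0.218, -3.133, -0.0]
ft_force: [-5.8, 0.7, 3.7]
width: 53.9
grasp_force: 30.0
```

```bash
python3 -m creep '[0,0,-0.001,0,0,0,-0.002,0,0,0,-0.002,0]' && python3 -m creep '[0,0,-0.001,0,0,0,-0.002,0,0,0,-0.002,0]'
```

```text
t: 7.88
ee_pos: [502.0, -284.3, 136.2]
orientation: [-0.218, -3.134, -0.0]
ft_force: [-4.9, 0.9, 3.6]
width: 54.1
grasp_force: 30.0
t: 8.13
ee_pos: [502.4, -284.4, 134.3]
orientation: [0.218, 3.134, -0.0]
ft_force: [-4.7, 0.3, 5.6]
width: 53.7
grasp_force: 30.0
```

```bash
python3 -m creep '[0,0,-0.001,0,0,0,-0.0015,0,0,0,-0.0015,0]' && python3 -m creep '[0.0005,0,-0.001,0,0.0005,0,-0.0015,0,0.0005,0,-0.0015,0]'
```

```text
t: 8.38
ee_pos: [502.9, -284.5, 133.3]
orientation: [0.218, 3.133, -0.0]
ft_force: [-4.7, 2.5, 9.4]
width: 53.7
grasp_force: 30.0
t: 8.63
ee_pos: [503.5, -284.6, 132.1]
orientation: [0.218, 3.133, -0.001]
ft_force: [-5.3, 2.7, 10.6]
width: 54.1
grasp_force: 30.0
```

```bash
python3 -m creep '[-0.009,0.001,0.018,0,-0.022,0.003,0.045,0,-0.036,-0.007,0.07,0,-0.046,-0.018,0.088,0,-0.0504,-0.021,0.094,0,-0.0504,-0.021,0.094,0]'
python3 - <<'E'
from h import *
np.set_printoptions(precision=3,suppress=True)
o=get_obs();print(o["t"],o["ee_pos"],o["ft_force"])
M=np.array([534.3,-317.1,141]);ims=[]
for n in("scene","side","wrist"):
    p,X,H=cloud(n);Y=cv2.inRange(H,(18,100,50),(36,255,255))>0
    near=np.linalg.norm(X-(o["ee_pos"]+[0,0,10]),axis=-1)<90
    Q=X[Y&near];
    if len(Q)<30: print(n,len(Q));continue
    m,nn,c=plane(Q);print(n,len(Q),c,m,nn,np.degrees(np.arccos(nn[2])),np.degrees(np.arctan2(-nn[1],-nn[0])))
    ims.append(p)
cv2.imwrite("pics/s4.png",cv2.resize(np.hstack([ims[0][40:180,140:300],ims[-1][:420,:][::3,::3][:140]]),None,fx=2.3,fy=2.3)[:,:,::-1])
E
```

```text
t: 9.13
ee_pos: [452.9, -306.5, 226.5]
orientation: [0.22, 3.131, -0.003]
ft_force: [0.9, -0.0, -1.6]
width: 53.9
grasp_force: 30.0
9.1333 [ 452.891 -306.517  226.543] [ 0.93  -0.003 -1.57 ]
scene 476 91 [ 467.065 -295.343  249.51 ] [-0.323  0.344  0.882] 28.144618681635613 -46.791011824531346
side 1247 205 [ 493.5   -317.966  262.293] [-0.343 -0.104  0.933] 21.01646051543689 16.89308728600798
wrist 18118 12380 [ 418.962 -296.678  233.692] [-0.449  0.073  0.891] 27.043283730959402 -9.272981064617955
```

View pics/s4.png

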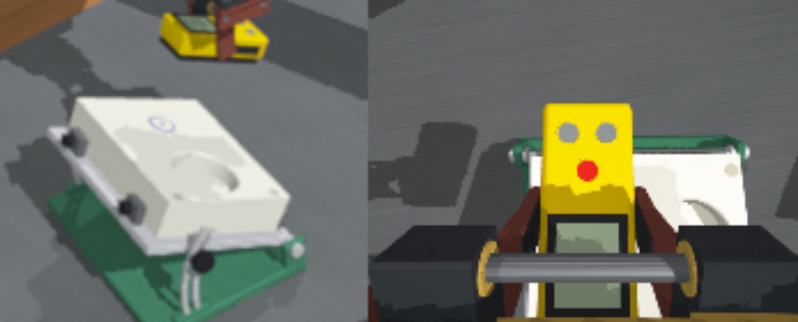

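```bash
cat > aim.py <<'E'
from h import *
np.set_printoptions(precision=1,suppress=True)
p,X,H=cloud("wrist");o=get_obs();print(o["t"],o["ee_pos"],o["ft_force"])
Y=(cv2.inRange(H,(18,100,40),(36,255,255))>0)&(np.linalg.norm(X-(o["ee_pos"]+[0,0,10]),axis=-1)<100)
Q=X[Y];m,n,c=plane(Q);T=Q[abs((Q-m)@n)<2]
R=Ro.from_rotvec(o["orientation"]).as_matrix();y=R[:,1]*np.sign(R[1,1]);y-=n*(y@n);y/=np.linalg.norm(y);x=np.cross(y,n)
l=(T-m)@np.stack([x,y,n],1)
tail=np.percentile(l[:,0],.5);q=l[l[:,0]<tail+40];ym=(np.percentile(q[:,1],1)+np.percentile(q[:,1],99))/2
print("width",np.ptp(np.percentile(q[:,1],[1,99])),"tail",tail)
O=m+x*(tail+62.5)+y*ym-36*n
print("origin",O,"rel TCP",O-o["ee_pos"],"sensor",O+30*x,"aim",O+30*x-100*n,"n",n*100)
# ring in scene and face plane
for cam,box in (("scene",(75,115,190,230)),("side",(355,400,235,280))):
    p,X,H=cloud(cam);v0,v1,u0,u1=box;b=p.astype(int);bl=(b[...,2]-b[...,0])[v0:v1,u0:u1]
    th=bl>np.median(bl)+18;K=X[v0:v1,u0:u1][th];K=K[np.isfinite(K[:,0])];K=K[np.linalg.norm(K-[534,-317,141],axis=1)<30]
    if len(K)>5:print(cam,len(K),K.mean(0),(K.max(0)+K.min(0))/2,np.ptp(K,axis=0))
E
python3 aim.py
```

```text
9.3333 [ 452.2 -304.5  223.6] [-1.   0.3 -2.2]
width 31.210769589243753 tail -35.857364116481364
origin [ 426.7 -336.3  267.6] rel TCP [-25.5 -31.8  44. ] sensor [ 439.  -338.1  294.9] aim [ 429.8 -437.6  292.7] n [ 9.3 99.5  2.2]
scene 23 [ 537.9 -314.7  142.4] [ 534.9 -316.3  142.2] [27.4 31.1 14.5]
side 161 [ 534.  -316.7  140.9] [ 533.5 -316.2  140.1] [30.2 33.7 17.7]
```

```bash
sed -i 's/^Q=X\[Y\];m,n,c/Q=X[Y];n0=np.array([-.442,.0635,.895]);s=(Q-o["ee_pos"])@n0;Q=Q[abs(s-np.median(s[(s>5)\&(s<40)]))<6];m,n,c/' aim.py; python3 aim.py
```

```text
9.4833 [ 452.3 -304.7  224. ] [ 0.  -0.5 -1.8]
width 50.14918026871369 tail -40.75741384480463
origin [ 461.6 -304.5  214.3] rel TCP [ 9.2  0.2 -9.7] sensor [ 488.3 -308.2  227.5] aim [ 531.8 -314.1  137.6] n [-43.5   5.9  89.8]
scene 22 [ 538.1 -314.6  143. ] [ 533.8 -315.1  141.3] [30.2 37.1 18.7]
side 160 [ 534.1 -316.7  141. ] [ 533.5 -315.8  141. ] [30.1 33.8 17.2]
```

```bash
python3 -m creep '[0.001,-0.0015,0.0035,0,0.001,-0.0015,0.0035,0,0.001,-0.0015,0.0035,0,0.001,-0.0015,0.0035,0]' && python3 aim.py && for i in 1 2 3 4; do python3 -m creep '[0,0,0,0,0,0,0,0,0,0,0,0,0,0,0,0,0,0,0,0,0,0,0,0,0,0,0,0,0,0,0,0,0,0,0,0,0,0,0,0]' | head -2; done
```

```text
t: 9.92
ee_pos: [453.4, -306.9, 228.8]
orientation: [0.218, 3.134, -0.0]
ft_force: [0.3, 0.0, -1.0]
width: 53.7
grasp_force: 30.0
9.9667 [ 453.4 -306.8  228.8] [ 0.4 -0.4 -2.3]
width 50.19054586924328 tail -40.79627699536643
origin [ 462.6 -306.9  219.3] rel TCP [ 9.3 -0.  -9.5] sensor [ 489.3 -310.6  232.6] aim [ 533.  -316.6  142.8] n [-43.7   6.   89.7]
scene 22 [ 537.9 -315.   142.7] [ 534.6 -316.4  141. ] [32.7 35.2 21.1]
side 160 [ 534.  -316.7  140.9] [ 533.5 -315.9  140.1] [30.2 33.7 18. ]
t: 10.9
ee_pos: [453.4, -306.8, 228.7]
t: 11.73
ee_pos: [453.4, -306.8, 228.7]
t: 12.57
ee_pos: [453.4, -306.9, 228.7]
t: 13.4
ee_pos: [453.4, -306.8, 228.7]
```

```bash
python3 -m creep '[0.015,-0.002,-0.03,0,0.03,-0.004,-0.06,0,0.038,-0.0055,-0.076,0,0.043,-0.006,-0.085,0,0.043,-0.006,-0.085,0,0.043,-0.006,-0.085,0]' && python3 -m creep '[0.0013,-0.0002,-0.0027,0,0.0027,-0.0004,-0.0054,0,0.0027,-0.0004,-0.0054,0]' && python3 -m creep '[0.0009,-0.0001,-0.0018,0,0.0009,-0.0001,-0.0018,0,0.0009,-0.0001,-0.0018,0]'
```

```text
t: 13.9
ee_pos: [496.3, -312.8, 143.7]
orientation: [-0.217, -3.133, -0.001]
ft_force: [-0.4, 0.0, -2.9]
width: 53.4
grasp_force: 30.0
t: 14.15
ee_pos: [499.3, -313.5, 139.0]
orientation: [0.218, 3.133, -0.001]
ft_force: [-0.1, -0.4, -3.0]
width: 53.8
grasp_force: 30.0
t: 14.4
ee_pos: [500.1, -313.6, 137.2]
orientation: [0.218, 3.133, -0.001]
ft_force: [-2.4, 0.1, 2.4]
width: 54.2
grasp_force: 30.0
```

```bash
python3 -m creep '[-0.0022,0.0003,0.0045,0,-0.004,0.0006,0.0036,0,-0.004,0.0006,0.0036,0,-0.0027,0.0004,0.0009,0,-0.0018,0.0003,-0.0009,0,-0.0014,0.0002,-0.0018,0,-0.0009,0.0002,-0.0027,0,-0.0009,0.0002,-0.0027,0,-0.0009,0.0002,-0.0027,0]'
```

```text
t: 15.15
ee_pos: [498.8, -313.1, 134.1]
orientation: [-0.218, -3.133, -0.0]
ft_force: [-3.8, 0.7, 5.3]
width: 53.9
grasp_force: 30.0
```

```bash
python3 -m creep '[0.0004,-0.0001,-0.0009,0,0.0004,-0.0001,-0.0009,0,0.0004,-0.0001,-0.0009,0,0.0004,-0.0001,-0.0009,0]' && python3 aim.py && python3 -c "
from h import *
F=[]
for i in range(6):
    cams.get_image('side');F.append(get_obs()['ft_force'])
f=np.mean(F,0);print(f,(f+[0,0,2.3])@[-.442,.0635,.895])"
```

```text
t: 15.48
ee_pos: [499.1, -313.2, 133.4]
orientation: [-0.218, -3.133, -0.0]
ft_force: [-5.1, 0.1, 7.1]
width: 54.0
grasp_force: 30.0
15.5333 [ 499.1 -313.2  133.4] [-4.5  1.9  8.2]
width 50.22935924074453 tail -40.775089155872216
origin [ 508.5 -313.2  124. ] rel TCP [ 9.3  0.  -9.4] sensor [ 535.1 -316.9  137.2] aim [ 579.  -322.9   47.6] n [-43.9   6.   89.7]
[-5.39504933  1.34485867  7.03163622] 10.821824744846891
```

```bash
python3 -c "
from workcell import ticket
print(ticket.close_job())"
```

```text
the job is handed in; nothing more can be done
None
```

The job is handed in, and no verdict came back: the window was aimed square at the ring from about 102 mm and held steady for over 3 s, then the plate was laid flush over the ring and is still held there at about 11 N; to match the slope I first pivoted the meter in the grip against the bare plaster beside the ring, at up to about 14 N.

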